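# Open the tasting box by its paddle and ease the lid shut

## Task

Offer the roast duck samples in the tasting box with the domed cover: press its front paddle down with the fingertips until the lid is fully open and keep it open for three seconds, then let the paddle up slowly, keeping the fingertips on it, so that the lid eases shut without dropping or slamming. Work the lid by the paddle only and do not touch the covers; leave the box with the flat cover shut and everything else on the counter where it stands, and finish clear of everything.

Things in the scene. Friction and masses are not known exactly. Their poses are not given: they have to be found in the camera images.
- domed_box: white counter-top tasting box, 200 mm deep (x) x 180 wide (y) x 120 high, fixed, with a clear DOMED cover (hood 73 high with sloping front and back, in a white rim); the box to be worked. Origin: centre of its underside, on a steel riser 0 to 34 mm above the counter; its -x side is the front, where the paddle sticks out; z up. The two boxes differ only in cover and riser height; either may be left or right.
- domed_press (a point): point to press on the domed box's paddle: mid-width, on its top face, 85 mm from its hinge axis; it moves with the paddle. Height above the box's origin: 109 mm with the lid shut, 73 mm with the lid fully open (hard stop). Pressing takes 5 to 15 N; no latch: let go, and the lid's weight and a light return spring act, the paddle flies up and the lid falls.
- domed_lid (a joint): lid angle of the domed box in rad: 0 shut, 0.90 fully open. The lid (the whole cover, 206 mm long x 180 wide) is hinged along the rear rim (100 behind the box's origin, 122 above it), its front edge swings up and back; geared to the paddle, about 36 mm down at the press point opens it fully.
- domed_paddle: the domed box's black plastic paddle: plate 90 mm wide (y), 122 long, 6 thick, steel ribs across the pressing area. Origin on its hinge axis at mid-width, 108 mm in front of the box's origin and 88 mm above it; it extends along its own -x, z is normal to its top. Slopes up 12 degrees towards its free end with the lid shut, down 12 degrees with it open.
- flat_box: white counter-top tasting box, 200 mm deep (x) x 180 wide (y) x 120 high, fixed, with a clear FLAT cover (a plain sheet 7 thick in a white rim); NOT to be opened. Origin: centre of its underside, on a steel riser 0 to 34 mm above the counter; its -x side is the front, where the paddle sticks out; z up. The two boxes differ only in cover and riser height; either may be left or right.
- flat_press (a point): point to press on the flat box's paddle: mid-width, on its top face, 85 mm from its hinge axis; it moves with the paddle. Height above the box's origin: 109 mm with the lid shut, 73 mm with the lid fully open (hard stop). Pressing takes 5 to 15 N; no latch: let go, and the lid's weight and a light return spring act, the paddle flies up and the lid falls.
- flat_lid (a joint): lid angle of the flat box in rad: 0 shut, 0.90 fully open. The lid (the whole cover, 206 mm long x 180 wide) is hinged along the rear rim (100 behind the box's origin, 122 above it), its front edge swings up and back; geared to the paddle, about 36 mm down at the press point opens it fully.
- flat_paddle: the flat box's black plastic paddle: plate 90 mm wide (y), 122 long, 6 thick, steel ribs across the pressing area. Origin on its hinge axis at mid-width, 108 mm in front of the box's origin and 88 mm above it; it extends along its own -x, z is normal to its top. Slopes up 12 degrees towards its free end with the lid shut, down 12 degrees with it open.
- tub_a: small white sauce tub with a lid, 72 wide, 46 high (sizes in mm); loose bystander, to be left alone. Origin: centre of its underside.
- tub_b: small white sauce tub with a lid, 72 wide, 46 high (sizes in mm); loose bystander, to be left alone. Origin: centre of its underside.
- jar: amber glass jar, 68 wide, 90 high (sizes in mm); loose bystander, to be left alone. Origin: centre of its underside.
- spoon: steel serving spoon lying flat, length 190 (sizes in mm); loose bystander, to be left alone. Origin: centre of its underside.
- tray: black takeaway tray with clear cover, 158 x 208, 48 high (sizes in mm); loose bystander, to be left alone. Origin: centre of its underside.
- cup: open steel cup, 76 wide, 85 high (sizes in mm); loose bystander, to be left alone. Origin: centre of its underside.

How it is judged:
By the outcome, as a careful person would: the job done as asked, in the order asked, and still so for the second after the job is handed in, with the robot touching nothing.
It also fails if it takes over 48 s, if anything falls off the work surface, if the arm or the gripper's body presses on something with over 40 N, if the wrist force passes 120 N, or if a joint passes its speed limit or range.

## Robot

A 6-joint arm with a two-finger parallel gripper is mounted at the origin on the work surface. World frame = base frame: x ahead of the robot, y to its left, z up, the work surface at z = 0. Lengths are in m, angles in rad, forces in N, time in s.
With the tool pointing down it reaches from about 0.25 to 0.725 m from the base axis. Payload 9.7 kg.
Tool frame: the origin (TCP) lies midway between the tips of the shut fingers; the grasp point (between the pads) lies 19 mm behind it; z points along the fingers, y is the line along which they close (so a half turn about z gives the same grasp; the last joint's range is limited). The gripper opens to 85 mm and grips with 20 to 120 N. Pads are 22 mm wide; open, the fingers measure 114 mm over their backs; the gripper's body (76 mm by 85 mm) begins 54 mm behind the grasp point. The pads swing forward as they close: fully open they stand 13 mm farther back than shut.
Start: joints at [-1.227, 0.087, 0.176, 1.66, 0, 1.571], TCP at [0.185, -0.518, 0.231] pointing down, gripper open.
Joint ranges: [-3.13, 3.13], [-0.85, 1.81], [-1.15, 1.24], [-2.2, 2.28], [-1.44, 1.52], [-3.14, 3.14]. Speed limits (rad/s): [2.22, 2.22, 2.57, 3.14, 3.14, 3.14].

## Interface

Orientations are given as a unit quaternion [w, x, y, z].
In Python, from cell import ctrl, optics, close_job gives the robot as it stands. The module is installed in compiled form; this text tells all that it offers.
- The arm moves only by the shell command python3 -m jog 'ROWS' [FORCE]. ROWS is JSON, a list of rows, each a list of 3 entries, a list of its own where there are three numbers: the shift along the tool's x, y, z in mm, then the turn about the tool's z in degrees, then the opening, from 0 (shut) to 1 (fully open). In form: [[[dx, dy, dz], roll, grip], ...]. A call has 1 to 20 rows; each row is the pose to reach, as a shift and turn from the pose commanded when the call began, along the tool's axes at that moment; what a row does not reach only later rows make up. A row lasts 1/8 s, in which the tool goes at most 62.5 mm and 10.7 degrees, less where a joint would pass 70% of its speed; a pose out of reach is approached as far as the arm can. A call with a gripper value outside its range is refused whole. The fingers move at their own pace and stop on an object; FORCE is the grip in N (left out, the last holds). Time passes only in rows, so rows that repeat a pose let the fingers close. It gives the time, the measured TCP pose, the force, the opening and the grip force at its end, in the units of the state.
- ctrl.state(): the state, without advancing time (a new reading comes with each control period).
- optics.grab_frame(name): name is "scene" or "top" or "wrist"; returns a dict with "image" (420x560x3 uint8, blue, green, red), "fx", "fy", "cx", "cy" (pixels), "camera_from_world" (4x4, takes a point from world to camera coordinates). Camera axes: x right, y down, z forward; pixel columns grow to the right and rows downward; lengths in m; the calibration is good to about 2 mm. The wrist camera is an equidistant fisheye: a pixel r from the principal point sees the ray r / f radians off the axis. A picture is of the moment at which its call begins. There is no depth.
- close_job(): hands the job in; it is judged then, once.
The state is a dict: "clock": time; "joint_positions": joint angles; "qvel": joint speeds; "joint_torque": joint torques, N m; "tool_pos": TCP position; "tool_rot": TCP orientation; "force": force on the tool from outside, world axes, zero at the start; "ft_torque": the same for the moment, N m; "opening": finger opening in m; "grip_force": force on a finger pad.
Only numpy, scipy, OpenCV 4.12 (cv2) and the standard library are available. Lean on these libraries where they do the work, as an engineer would, in place of code of your own. Each camera call takes 0.05 s, during which the arm holds its last target. There are 200 camera calls.

## Working session

There is one attempt and no reset: what is moved stays moved. The work goes in short steps, Python scripts to look and compute and a shell command to move; the robot and the scene stay as the last step left them, time stands still between calls to the robot, and variables do not carry over. Pictures are saved under pics/ and viewed, at most 10 in all, crops included, and the job is handed in when it is done.

```bash
mkdir -p pics; python3 - <<'E'
from cell import ctrl, optics
import cv2,pickle
s=ctrl.state();print(s)
for n in("scene","top"):
    f=optics.grab_frame(n);cv2.imwrite(f"pics/{n}0.png",f["image"]);pickle.dump(f,open(n+".pkl","wb"))
    print(n,f["fx"],f["fy"],f["cx"],f["cy"],f["camera_from_world"].tolist() if hasattr(f["camera_from_world"],'tolist') else f["camera_from_world"])
E
```

```text
{'clock': 0.0, 'joint_positions': array([-1.22698569e+00,  8.74582726e-02,  1.75106817e-01,  1.65979839e+00,
        2.32078964e-06,  1.57078028e+00]), 'qvel': array([-0.00092025, -0.00087612, -0.00071965,  0.00088359,  0.00044178,
       -0.0005897 ]), 'joint_torque': array([ 5.10218451e-03, -5.20384097e+01,  4.64812768e+01,  1.59071916e-02,
        3.06174170e-04,  1.65255568e-05]), 'tool_pos': array([ 0.18531276, -0.51758785,  0.23057004]), 'tool_rot': array([-6.66986050e-04,  9.85259033e-01,  1.71067761e-01, -1.14618137e-04]), 'force': array([-0.42306275, -0.61918031, -0.24402913]), 'ft_torque': array([ 0.05464442, -0.01865304, -0.04386985]), 'grip_force': 0.0, 'opening': 0.08557853616180106}
scene 467.9466775007526 467.9466775007526 288.45152473073256 209.99322351252877 [[-0.6405599437819742, 0.7676849796915086, 0.01851297863883165, 0.2937192810770488], [0.5382722623045652, 0.4660699446899042, -0.7021693373327227, -0.24551768737482255], [-0.5476731964005169, -0.4398165283533551, -0.7117692683248157, 2.148352454497879], [0.0, 0.0, 0.0, 1.0]]
top 515.9329227624912 515.9329227624912 278.1622769320173 203.2902158369216 [[-0.009778100989468316, -0.999922353268428, -0.007725035609553356, 0.07037999620002232], [-0.9950935940887478, 0.010490931404639095, -0.09838027933382602, 0.5635668516589092], [0.09845368324536283, 0.0067251611424757616, -0.9951189097103065, 1.6602533612719244], [0.0, 0.0, 0.0, 1.0]]
```

View pics/scene0.png

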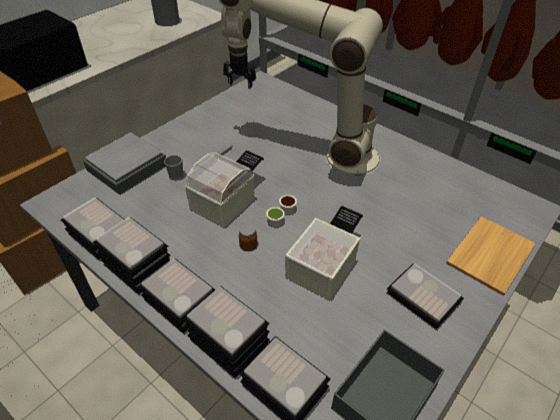

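View pics/top0.png

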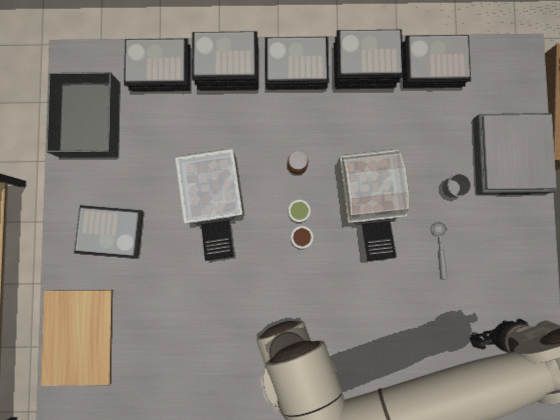

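The domed box is the right one in the top view (cover around (375,185), paddle (379,240)). In the scene view it is at (220,185). The spoon (440,250) and the tubs (300,225) lie on either side. I'll zoom in next.

```bash
python3 - <<'E'
import cv2,pickle,numpy as np
a=pickle.load(open("top.pkl","rb"))["image"][140:270,330:430]
b=pickle.load(open("scene.pkl","rb"))["image"][140:230,175:275]
a=cv2.resize(a,None,fx=4,fy=4,interpolation=cv2.INTER_CUBIC);b=cv2.resize(b,None,fx=4,fy=4,interpolation=cv2.INTER_CUBIC)
c=np.zeros((520,800,3),np.uint8);c[:,:400]=a;c[:360,400:]=b;cv2.imwrite("pics/crop.png",c)
E
```

```text
(no output)
```

View pics/crop.png

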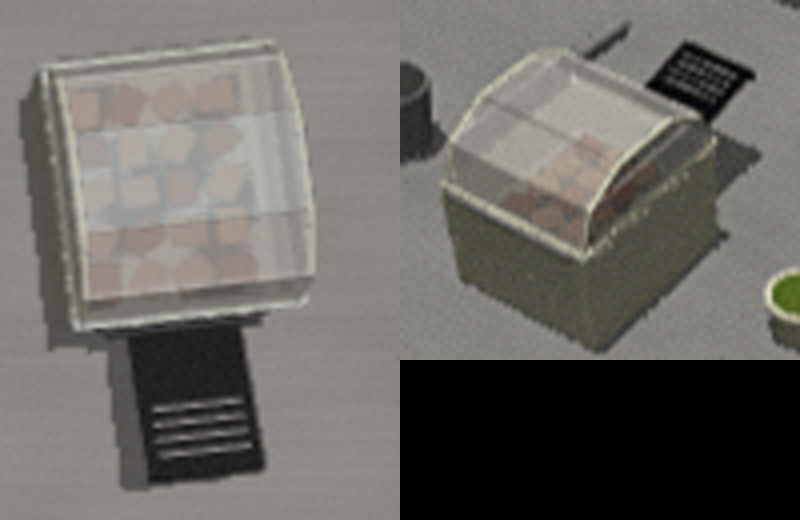

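```bash
cat > fit.py <<'E'
import pickle,numpy as np
from scipy.optimize import least_squares
c,s=np.cos(np.radians(12)),np.sin(np.radians(12))
def pd(d,y,h=.003): return [-.108-d*c-h*s*0,y,.088+d*s+h]
T,S=pickle.load(open("top.pkl","rb")),pickle.load(open("scene.pkl","rb"))
t=lambda u,v:(330+u/4,140+v/4); q=lambda u,v:(175+(u-400)/4,140+v/4)
obs=[(T,t(150,484),pd(.122,.045)),(T,t(265,467),pd(.122,-.045)),
(T,t(75,328),[-.105,.09,.122]),(T,t(310,302),[-.105,-.09,.122]),(T,t(42,72),[.1,.09,.122]),
(S,q(685,40),pd(.122,-.045)),(S,q(755,72),pd(.122,.045)),(S,q(585,260),[.1,.09,.122]),(S,q(443,185),[.1,-.09,.122])]
def w(p,b): 
    C,Z=np.cos(p[2]),np.sin(p[2]); b=np.array(b); return np.array([p[0]+C*b[0]-Z*b[1],p[1]+Z*b[0]+C*b[1],p[3]+b[2]])
def pj(f,X):
    P=np.array(f["camera_from_world"])@np.r_[X,1]; return np.array([f["fx"]*P[0]/P[2]+f["cx"],f["fy"]*P[1]/P[2]+f["cy"]])
r=least_squares(lambda p:np.ravel([pj(f,w(p,b))-o for f,o,b in obs]),[.65,-.2,0,.02],loss="soft_l1")
p=r.x
if __name__=="__main__":
    print(p,np.degrees(p[2]));print(np.round([pj(f,w(p,b))-o for f,o,b in obs],1).tolist())
    print("press",w(p,[-.108-.085*c,0,.109]),"end",w(p,pd(.122,0)))
E
python3 fit.py
```

```text
[ 0.6064869  -0.23071154  0.09909825 -0.00228699] 5.677911671683109
[[0.1, -0.3], [0.5, 0.8], [-0.4, 0.6], [-1.1, 0.8], [-0.2, -0.7], [-0.0, -0.6], [-0.4, -0.8], [-0.4, 0.8], [-0.9, 0.6]]
press [ 0.41628214 -0.24962245  0.10671301] end [ 0.38026824 -0.25320309  0.11407824]
```

```bash
python3 -m jog '[[[20,-10,0],1,0],[[55,-30,0],3,0],[[95,-54,0],5,0],[[135,-76,0],7,0],[[175,-99,0],9,0],[[215,-122,0],11,0],[[255,-144,0],13,0],[[290,-164,15],14,0],[[308,-174,40],14,0],[[308,-174,70],14,0],[[308,-174,85],14,0],[[308,-174,85],14,0],[[308,-174,85],14,0]]'
python3 - <<'E'
from cell import ctrl,optics
from fit import *
import cv2
s=ctrl.state();print(s["tool_pos"],s["tool_rot"],s["joint_positions"])
f=optics.grab_frame("scene");g=optics.grab_frame("wrist")
a=cv2.resize(f["image"][100:230,150:290],(560,520),interpolation=cv2.INTER_CUBIC)
cv2.imwrite("pics/s1.png",a);cv2.imwrite("pics/w1.png",g["image"])
E
```

```text
clock: 1.72
tool_pos: [0.4169, -0.2506, 0.1474]
tool_rot: [0.0, 0.999, 0.049, 0.001]
force: [0.9, -0.0, -0.2]
opening: 0.0
grip_force: 0.0
[ 0.41689492 -0.2506489   0.14738866] [3.69610077e-04 9.98779428e-01 4.93884993e-02 5.41555945e-04] [-5.41315688e-01 -8.14302252e-02 -1.54785471e-01  1.49612980e+00
 -1.06970979e-05  2.50145974e+00]
```

View pics/s1.png

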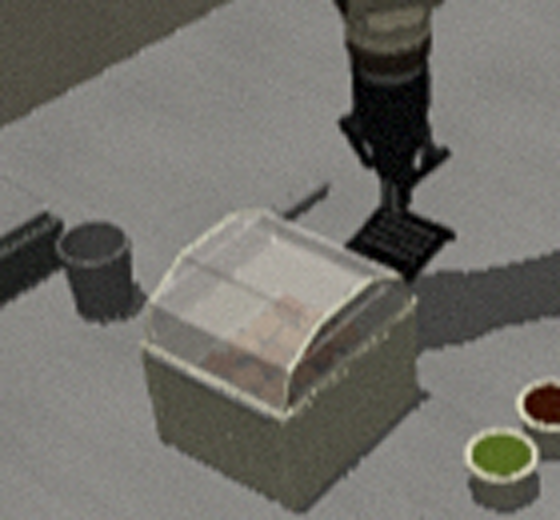

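View pics/w1.png

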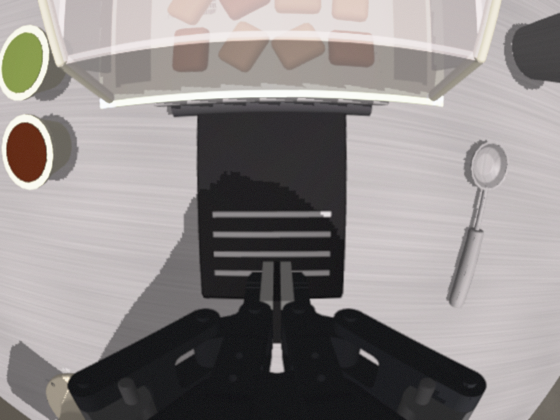

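The fingertips are centred over the paddle: tip at column 277, paddle centred at 272. Spoon and tubs are clear. I'll go down to contact.

```bash
python3 -m jog '[[[0,0,15],0,0],[[0,0,28],0,0],[[0,0,34],0,0],[[0,0,36],0,0],[[0,0,38],0,0],[[0,0,40],0,0],[[0,0,42],0,0],[[0,0,42],0,0]]'
```

```text
clock: 2.82
tool_pos: [0.4161, -0.2502, 0.1042]
tool_rot: [0.0, 0.999, 0.05, -0.0]
force: [-4.4, -0.4, 6.7]
opening: -0.0003
grip_force: 3.1
```

```bash
python3 -m jog '[[[0,0,2],0,0],[[0,0,4],0,0],[[0,0,6],0,0],[[0,0,8],0,0],[[0,0,10],0,0],[[0,0,12],0,0],[[0,0,14],0,0],[[0,0,16],0,0],[[0,0,18],0,0],[[0,0,20],0,0],[[0,0,22],0,0],[[0,0,24],0,0],[[0,0,26],0,0],[[0,0,28],0,0],[[0,0,29],0,0],[[0,0,30],0,0],[[0,0,30],0,0]]'
```

```text
clock: 4.95
tool_pos: [0.4172, -0.2504, 0.0775]
tool_rot: [0.001, 0.999, 0.05, 0.001]
force: [-9.3, 5.0, 30.1]
opening: -0.0002
grip_force: 15.4
```

```bash
python3 - <<'E'
from cell import ctrl,optics
import cv2
print(ctrl.state()["force"],ctrl.state()["tool_pos"])
f=optics.grab_frame("scene")
cv2.imwrite("pics/s2.png",cv2.resize(f["image"][100:230,150:290],(560,520),interpolation=cv2.INTER_CUBIC))
E
```

```text
[-9.29699344  5.03064407 30.0827601 ] [ 0.41717454 -0.25041458  0.07747596]
```

View pics/s2.png

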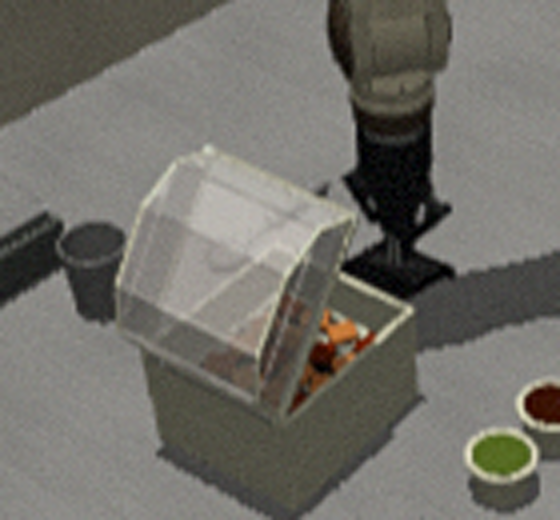

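The lid is up. Its front rim corners are at crop (355,215) and (208,148). I'll compute the lid angle from them.

```bash
python3 - <<'E'
from fit import *
for y,(u,v) in((.09,(355,215)),(-.09,(208,148))):
    o=np.array([150+u/4,100+v/4])
    for a in(.6,.7,.8,.85,.9,.95):
        print(y,a,pj(S,w(p,[.1-.206*np.cos(a),y,.122+.206*np.sin(a)]))-o)
E
```

```text
0.09 0.6 [8.73893664 3.99414153]
0.09 0.7 [6.4881333  2.27506946]
0.09 0.8 [3.94062514 1.02148191]
0.09 0.85 [2.56058497 0.57830195]
0.09 0.9 [1.11288463 0.26190688]
0.09 0.95 [-0.39972587  0.07524523]
-0.09 0.6 [8.86340444 3.77651275]
-0.09 0.7 [6.31334487 1.94464729]
-0.09 0.8 [3.47203705 0.55805907]
-0.09 0.85 [1.9482542  0.04082523]
-0.09 0.9 [ 0.35951747 -0.35462156]
-0.09 0.95 [-1.2909697  -0.62528614]
```

The fit gives about 0.9 rad, and 30 N means it is on the hard stop. I'll hold it there.

```bash
python3 -m jog '[[[0,0,0.5],0,0],[[0,0,0.5],0,0],[[0,0,0.5],0,0],[[0,0,0.5],0,0],[[0,0,0.5],0,0],[[0,0,0.5],0,0],[[0,0,0.5],0,0],[[0,0,0.5],0,0],[[0,0,0.5],0,0],[[0,0,0.5],0,0],[[0,0,0.5],0,0],[[0,0,0.5],0,0],[[0,0,0.5],0,0],[[0,0,0.5],0,0],[[0,0,0.5],0,0],[[0,0,0.5],0,0]]'
python3 -m jog '[[[0,0,0],0,0],[[0,0,0],0,0],[[0,0,0],0,0],[[0,0,0],0,0],[[0,0,0],0,0],[[0,0,0],0,0],[[0,0,0],0,0],[[0,0,0],0,0],[[0,0,0],0,0],[[0,0,0],0,0],[[0,0,0],0,0],[[0,0,0],0,0],[[0,0,0],0,0]]'
```

```text
clock: 7.0
tool_pos: [0.4172, -0.2504, 0.0774]
tool_rot: [0.001, 0.999, 0.05, 0.002]
force: [-10.9, 5.8, 33.7]
opening: -0.0002
grip_force: 17.2
clock: 8.62
tool_pos: [0.4172, -0.2504, 0.0774]
tool_rot: [0.001, 0.999, 0.05, 0.002]
force: [-9.6, 5.9, 34.0]
opening: 0.0001
grip_force: 17.2
```

```bash
python3 -m jog '[[[0,0,-1],0,0],[[0,0,-2],0,0],[[0,0,-3],0,0],[[0,0,-4],0,0],[[0,0,-5],0,0],[[0,0,-6],0,0],[[0,0,-7],0,0],[[0,0,-8],0,0],[[0,0,-9],0,0],[[0,0,-10],0,0],[[0,0,-11],0,0],[[0,0,-12],0,0],[[0,0,-13],0,0],[[0,0,-14],0,0],[[0,0,-15],0,0],[[0,0,-16],0,0],[[0,0,-17],0,0],[[0,0,-18],0,0],[[0,0,-19],0,0],[[0,0,-20],0,0]]'
python3 -m jog '[[[0,0,-1],0,0],[[0,0,-2],0,0],[[0,0,-3],0,0],[[0,0,-4],0,0],[[0,0,-5],0,0],[[0,0,-6],0,0],[[0,0,-7],0,0],[[0,0,-8],0,0]]'
```

```text
clock: 11.12
tool_pos: [0.4159, -0.2503, 0.0938]
tool_rot: [0.0, 0.999, 0.05, -0.001]
force: [-6.2, 0.3, 6.8]
opening: 0.0002
grip_force: 3.5
clock: 12.12
tool_pos: [0.4164, -0.2503, 0.102]
tool_rot: [0.0, 0.999, 0.05, -0.0]
force: [-2.5, 0.3, 5.9]
opening: 0.0003
grip_force: 3.0
```

```bash
python3 -m jog '[[[0,0,-0.5],0,0],[[0,0,-1],0,0],[[0,0,-1.5],0,0],[[0,0,-2],0,0],[[0,0,-2.5],0,0],[[0,0,-3],0,0],[[0,0,-3.5],0,0],[[0,0,-4],0,0],[[0,0,-4.5],0,0],[[0,0,-5],0,0],[[0,0,-5.5],0,0],[[0,0,-6],0,0]]'
python3 -m jog '[[[0,0,-0.5],0,0],[[0,0,-1],0,0],[[0,0,-1.5],0,0],[[0,0,-2],0,0],[[0,0,-2],0,0]]'
```

```text
clock: 13.62
tool_pos: [0.4172, -0.2502, 0.1082]
tool_rot: [0.0, 0.999, 0.05, 0.001]
force: [0.8, 1.1, 5.0]
opening: 0.0002
grip_force: 3.0
clock: 14.25
tool_pos: [0.4176, -0.2502, 0.1103]
tool_rot: [0.0, 0.999, 0.05, 0.001]
force: [3.5, 1.2, 5.3]
opening: 0.0002
grip_force: 3.0
```

```bash
python3 -m jog '[[[0,0,-0.3],0,0],[[0,0,-0.6],0,0],[[0,0,-0.9],0,0],[[0,0,-1.2],0,0],[[0,0,-1.5],0,0],[[0,0,-1.8],0,0],[[0,0,-2.1],0,0],[[0,0,-2.4],0,0],[[0,0,-2.4],0,0]]'
python3 -m jog '[[[0,0,-0.3],0,0],[[0,0,-0.6],0,0],[[0,0,-0.9],0,0],[[0,0,-1.2],0,0],[[0,0,-1.5],0,0],[[0,0,-1.8],0,0],[[0,0,-2.1],0,0],[[0,0,-2.4],0,0],[[0,0,-2.4],0,0]]'
```

```text
clock: 15.38
tool_pos: [0.4179, -0.2502, 0.1127]
tool_rot: [0.0, 0.999, 0.05, 0.001]
force: [5.8, 1.5, 4.5]
opening: -0.0001
grip_force: 2.9
clock: 16.5
tool_pos: [0.4171, -0.2503, 0.1147]
tool_rot: [0.0, 0.999, 0.05, 0.0]
force: [4.8, 0.7, 4.6]
opening: 0.0003
grip_force: 2.6
```

```bash
python3 -m jog '[[[0,0,-0.3],0,0],[[0,0,-0.6],0,0],[[0,0,-0.9],0,0],[[0,0,-1.2],0,0],[[0,0,-1.5],0,0],[[0,0,-1.8],0,0],[[0,0,-2.1],0,0],[[0,0,-2.1],0,0]]'
python3 - <<'E'
from cell import optics
import cv2
f=optics.grab_frame("scene")
cv2.imwrite("pics/s3.png",cv2.resize(f["image"][100:230,150:290],(560,520),interpolation=cv2.INTER_CUBIC))
E
```

```text
clock: 17.5
tool_pos: [0.4167, -0.2502, 0.1167]
tool_rot: [-0.0, 0.999, 0.05, -0.0]
force: [-1.2, 0.3, 0.4]
opening: -0.0
grip_force: 0.0
```

View pics/s3.png

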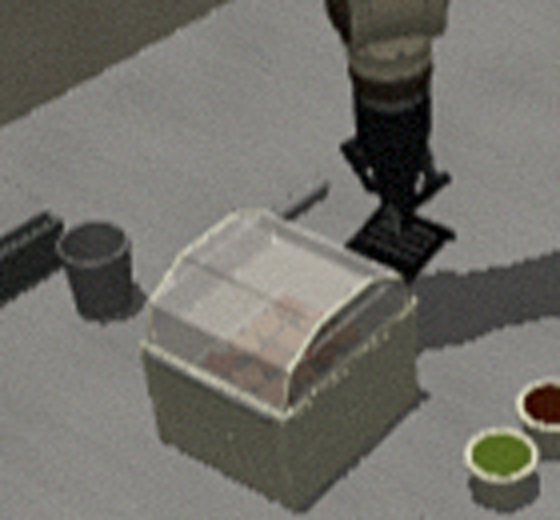

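The lid is shut, in the same place as before, with its rim corner at (285,415). The force is zero, so I'll retreat straight up and check.

```bash
python3 -m jog '[[[0,0,-4],0,0],[[0,0,-15],0,0],[[0,0,-40],0,0],[[0,0,-75],0,0],[[0,0,-110],0,0],[[-20,0,-130],0,0],[[-50,0,-140],0,0],[[-50,0,-140],0,0],[[-50,0,-140],0,0],[[-50,0,-140],0,0]]'
python3 - <<'E'
from cell import optics
import cv2
cv2.imwrite("pics/s4.png",optics.grab_frame("scene")["image"])
E
```

```text
clock: 18.8
tool_pos: [0.3674, -0.255, 0.2562]
tool_rot: [-0.0, 0.999, 0.05, -0.0]
force: [-0.3, -0.2, 0.6]
opening: 0.0003
grip_force: 0.0
```

View pics/s4.png

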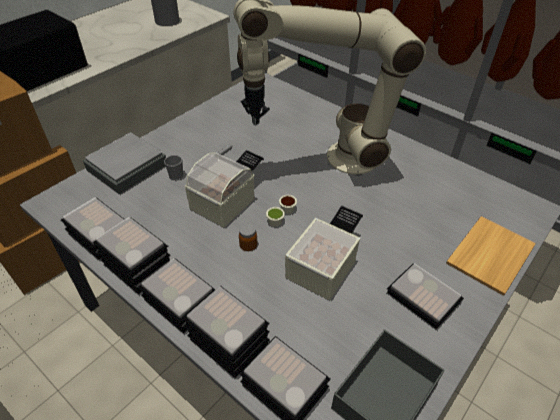

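Both boxes are shut: domed at (220,185), flat at (322,255). Everything else is where it was and the arm is clear.

```bash
python3 -c "
from cell import close_job
print(close_job())"
```

```text
the job is handed in; nothing more can be done
None
```

The domed box's lid was pressed fully open by its paddle, held open for over three seconds, and eased shut with the fingertips on the paddle; the flat box stayed shut, nothing else moved, the arm finished clear at about 19 s, and the job is handed in with no verdict returned.

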